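Lock the mixing canister into the bench mixer

ROBOT

A 6-joint arm with a two-finger parallel gripper is mounted at the origin on the work surface. World frame = base frame: x ahead of the robot, y to its left, z up, the work surface at z = 0. Lengths are in m, angles in rad, forces in N, time in s.
With the tool pointing down it reaches from about 0.325 to 0.9 m from the base axis. Payload 3.5 kg.
Tool frame: the origin (TCP) lies on the centre line of the jaws, within the pads' length; the fingertips stand 22 mm ahead of it and the grasp point (between the pads) lies 3 mm ahead of it; y points along the fingers, x is the direction in which the jaws open and shut, and the axes are right-handed (so a half turn about y gives the same grasp; the last joint's range is limited). The gripper opens to 85 mm and grips with 20 to 120 N. Pads are 22 mm wide; open, the fingers measure 114 mm over their backs; the gripper's body (76 mm by 85 mm) begins 54 mm behind the grasp point. The pads swing forward as they close: fully open they stand 13 mm farther back than shut.
Start: joints at [1.119, 0.276, -0.026, 1.268, 0, 1.467], TCP at [0.214, 0.587, 0.253] pointing down, gripper open.
Joint ranges: [-3.12, 3.12], [-0.85, 1.88], [-1.08, 1.24], [-1.95, 2.15], [-1.57, 1.53], [-3.14, 3.14]. Speed limits (rad/s): [2.57, 2.57, 3.14, 3.14, 3.14, 3.14].

INTERFACE

Orientations are given as a 3x3 rotation matrix whose columns are the frame's x, y, z axes.
In Python, from plant import bot gives the robot as it stands.
- The arm moves only by the tool move_arm, never from a script. Its argument "moves" is a list of rows, each an object with "travel": the shift along the tool's x, y, z in m, a list of three; "dr": the turn, a rotation vector about the tool's x, y, z in rad, a list of three; "claw": the finger opening in m, from 0 to 0.0854. A call has 1 to 10 rows; each row shifts and turns the pose as measured when the row begins, along the tool's axes as they then stand; what a row does not reach is not made up. A row lasts 1/10 s, in which the tool goes at most 50 mm and 8.59 degrees, less where a joint would pass 70% of its speed; a pose out of reach is approached as far as the arm can. A call is refused whole if a number of a shift passes 0.05 or a number of a turn 0.15, either way. A call with a gripper value outside its range is refused whole. The fingers move at their own pace and stop on an object; "grip_force" is the grip in N (left out, the last holds). Time passes only in rows, so rows that do not move let the fingers close. It gives the time, the measured TCP pose, the force and the opening at its end, in the units of the state.
- bot.read_state(): the state, without advancing time (a new reading comes with each control period).
- bot.snapshot(name): name is "scene" or "top"; returns the picture (384x512x3 uint8, blue, green, red); there is no depth.
- bot.calibration(name): a dict with "intrinsics" (3x3 intrinsics, pixels), "rvec" (rotation vector, rad) and "tvec" (3), from world to camera coordinates, as OpenCV has them. Camera axes: x right, y down, z forward; pixel columns grow to the right and rows downward; lengths in m; the calibration is good to about 2 mm. A picture is of the moment at which its call begins. calibration takes no time and is no camera call.
- bot.job_done(): hands the job in, once; it reports no verdict.
The state is a dict: "time_s": time; "qpos": joint angles; "joint_vel": joint speeds; "joint_efforts": joint torques, N m; "tcp_pos": TCP position; "ee_rot": TCP orientation; "contact_force": force on the tool from outside, world axes, zero at the start; "wrist_torque": the same for the moment, N m; "opening": finger opening in m.
Only numpy, scipy, OpenCV 4.12 (cv2) and the standard library are available. Lean on these libraries where they do the work, as an engineer would, in place of code of your own. Each camera call takes 0.05 s, during which the arm holds its last target.

TASK

Lift the metal canister with the straight bar handle off the grey stand, keeping it upright, and lock it into the collar of the bench mixer: line its two lugs up with the collar's two slots, lower it in, press it down against the spring, turn it a quarter turn clockwise (seen from above) and let go so that the spring lifts it into its seat. Leave the knobbed jar and the other things on the bench where they are.

Things in the scene. Friction and masses are not known exactly. Their poses are not given: they have to be found in the camera images.
- canister: Loose bare-metal canister, 0.35 to 0.6 kg, 169 mm tall, the same after a half turn. Origin: centre of its underside, z up its axis. Round foot 68 mm wide (tapering to 60 mm over the lowest 6 mm) from z 0 to 46 mm; body 90 mm wide up to 119 mm; dark lid 93 mm wide up to 126 mm; bar handle on top. Starts upright in one of the stand's two places, its x within 0.8 rad of the stand's x.
- lugs (a point): On the canister's axis, 12 mm above its underside, midway between its two lugs. They stick out of the foot along the canister's +x and -x, right below the handle's ends: each 16 mm wide (along y), 8 mm high (z 8 to 16 mm), reaching 45 mm from the axis.
- handle (a point): Centre of the canister's black bar handle, on its axis, 158 mm above its underside. The bar is 92 mm long (along the canister's x), 16 mm thick (along y) and 22 mm high, on two posts 38 mm either side of the middle; 21 mm of free height between lid and bar, 64 mm free between the posts.
- mixer: Fixed bench mixer: white housing 200 mm (x, from -115 to +85 mm) by 190 mm (y), 60 mm high, keys and display on the -x side. Origin: on the axis of its round collar, at table height; z up. The aluminium collar, 120 mm in outer diameter and 47 mm high, stands on the housing, mouth up. Slots lie along the mixer's +y and -y, seats along +x and -x.
- collar_top (a point): Centre of the collar's mouth, on its axis, 107 mm above the table; axes as the mixer's. The hole is 72 mm wide. Two lug slots, 23 mm wide at the hole and reaching 54 mm from the axis, are cut through the rim along +y and -y; a small upright ridge outside the collar marks each. Play of the canister: 2 mm sideways, about 5 degrees in turning.
- seat (a point): Where the canister's origin lies once seated: on the collar's axis, 78 mm above the table. Lowered into the slots (its x along the mixer's y, either way round) it first rests on a sprung plate, origin at 82 mm. Pressed 11 mm or more below that it turns clockwise by 90 degrees (a stop is 5 degrees further; the other way is blocked); there the spring lifts it to 78 mm, its x along the mixer's x.
- press_plate (a joint): Travel of the sprung plate inside the collar: 0 m when up, 0.015 m when pressed to its stop. The spring pushes up with about 8 N at 0 and 17 N at 0.015 m; the canister's weight alone does not move it. About 0.004 m when the canister is seated, and the plate turns freely with it.
- stand: Fixed grey stand, 130 mm (x) by 260 mm (y), a plate 12 mm thick with two round places 65 mm either side of the middle along y, each a ring 98 mm in inner diameter, its top 34 mm above the table. Canister and jar stand loosely in these rings and lift straight out. Origin: centre of its underside.
- jar: Loose bystander in the stand's other place: bare-metal jar 88 mm in diameter, 110 mm tall, with a round black knob on its lid and no lugs. Origin: centre of its underside.
- spatula: Loose bystander: spatula, 170 mm long, lying on the bench near the middle. Origin on its underside.
- sample_pot: Loose bystander: small white pot, 42 mm in diameter, 60 mm tall, between mixer and stand. Origin: centre of its underside.
- beaker: Loose bystander: glass beaker, 72 mm in diameter, 90 mm tall, behind. Origin: centre of its underside.
- tip_box: Loose bystander: closed blue plastic box, 85 x 120 x 60 mm, behind. Origin: centre of its underside.
- reagent: Loose bystander: amber bottle, 68 mm in diameter, 150 mm tall, behind. Origin: centre of its underside.

How it is judged:
On the way, in this order (a step that is already met when the one before it is completed fails the run):
1. the canister is lifted clear of the stand (its underside 60 mm or more above the table) (height (world z) of canister above 0.06 m), for 0.1 s.
2. the canister, its lugs in the slots, is pressed down against the spring (plate pressed 9.5 mm or more) (value of joint press_plate above 0.0095 m and angle between the x axis of canister and the y axis of mixer, either way round below 0.25 rad and horizontal distance between canister and mixer below 0.008 m), for 0.05 s.
At the end, for the whole second after the job is handed in: The canister is locked in the mixer's collar and at rest: its handle along the mixer's x axis within 0.16 rad, its axis within 6 mm of the collar's, upright within 0.06 rad, and lifted by the spring into its seat (underside 74.5 to 81.5 mm above the table) (angle between the x axis of canister and the x axis of mixer, either way round below 0.16 rad and horizontal distance between canister and mixer below 0.006 m and z of canister in the frame of mixer between 0.0745 and 0.0815 m and angle between canister's own z axis and vertical below 0.06 rad and linear speed of canister below 0.02 m/s and angular speed of canister below 0.1 rad/s); the robot touches nothing.
It fails at once if the canister is tipped by more than 0.5 rad (angle between canister's own z axis and vertical above 0.5 rad).
It fails at once if the jar or another loose bystander is moved by more than 40 mm (distance of any of jar, spatula, sample_pot, beaker, tip_box, reagent from where it was at the start of the episode above 0.04 m).
It also fails if it takes over 48 s, if anything falls off the work surface, if the arm or the gripper's body presses on something with over 40 N, if the wrist force passes 120 N, or if a joint passes its speed limit or range.

## Working session

There is one attempt and no reset: what is moved stays moved. The work goes in short steps, Python scripts to look and compute and a tool call to move; the robot and the scene stay as the last step left them, time stands still between calls to the robot, and variables do not carry over. Pictures are saved under pics/ and viewed, and the job is handed in when it is done.

Besides the shell and the picture viewer there is one more tool, called after "Call:" by a JSON object that holds its "op" and its "data", one argument or row to a line. move_arm: Moves the arm, as the interface text tells. Its arguments: {"type":"object","properties":{"moves":{"type":"array","items":{"type":"object","properties":{"travel":{"type":"array","items":{"type":"number"}},"dr":{"type":"array","items":{"type":"number"}},"claw":{"type":"number"}}}},"grip_force":{"type":"number"}},"required":["moves"]}

```bash
mkdir -p pics; ls; python3 - <<'E'
from plant import bot
import cv2,numpy as np
s=bot.read_state();print({k:np.round(v,4).tolist() for k,v in s.items()})
for n in("scene","top"):
    im=bot.snapshot(n);cv2.imwrite(f"pics/{n}0.png",im)
    c=bot.calibration(n);print(n,{k:np.round(v,4).tolist() for k,v in c.items()})
E
```

```text
pics
{'time_s': 0.0, 'qpos': [1.1186, 0.2771, -0.0279, 1.268, 0.0, 1.4674], 'joint_vel': [-0.0004, -0.0005, -0.0013, -0.0002, 0.0007, -0.0003], 'joint_efforts': [0.0004, -44.5504, 29.5203, 0.0162, -0.0001, 0.0], 'tcp_pos': [0.2133, 0.5867, 0.2522], 'ee_rot': [[0.3418, -0.001, -0.9398], [0.9398, -0.002, 0.3418], [-0.0022, -1.0, 0.0002]], 'contact_force': [0.0972, -0.216, -0.1749], 'wrist_torque': [0.0137, -0.0199, 0.0363], 'opening': 0.0854}
scene {'intrinsics': [[384.7193, 0.0, 252.2232], [0.0, 384.7193, 187.5974], [0.0, 0.0, 1.0]], 'rvec': [0.9117, 2.3768, -1.1616], 'tvec': [0.4206, -0.1318, 1.2723]}
top {'intrinsics': [[434.6244, 0.0, 252.4234], [0.0, 434.6244, 191.5035], [0.0, 0.0, 1.0]], 'rvec': [2.2019, -2.1643, 0.0649], 'tvec': [-0.0101, 0.58, 0.9475]}
```

View pics/scene0.png

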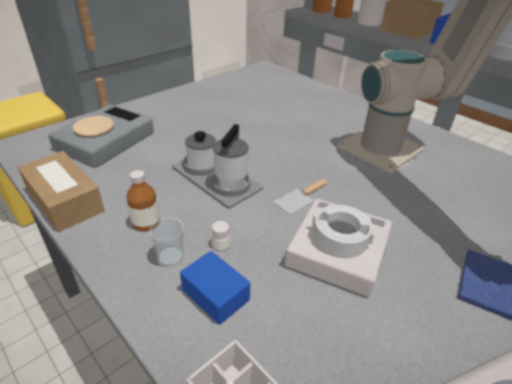

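View pics/top0.png

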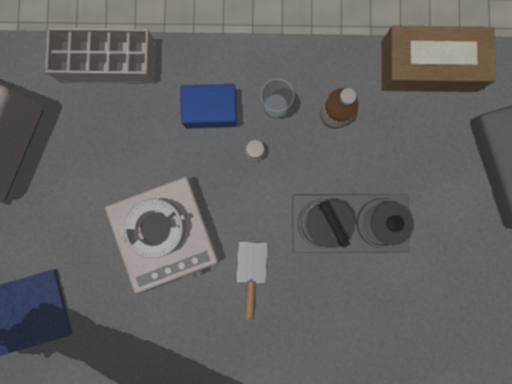

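The two views show the canister (bar handle, top view ~(335,223)) on the stand and the mixer at ~(160,232). The jar is at ~(390,223). I'll enlarge both.

```bash
cat > h.py <<'E'
import cv2,numpy as np
from plant import bot
def cam(n):
    c=bot.calibration(n);R,_=cv2.Rodrigues(np.array(c["rvec"],float));return np.array(c["intrinsics"]),R,np.array(c["tvec"],float).ravel()
def ray(n,uv,z):
    K,R,t=cam(n);uv=np.atleast_2d(uv).astype(float)
    d=(np.linalg.inv(K)@np.c_[uv,np.ones(len(uv))].T).T@R
    o=-R.T@t
    return o+d*((z-o[2])/d[:,2])[:,None]
def proj(n,P):
    K,R,t=cam(n);q=(np.atleast_2d(P)@R.T+t)@K.T;return q[:,:2]/q[:,2:]
E
python3 - <<'E'
from h import *
for n in("scene","top"):
    print(n,-cam(n)[1].T@cam(n)[2], proj(n,[[0,0,0],[.5,0,0],[.5,.3,0],[.5,-.3,0],[.2133,.5867,.25]]).round(0).tolist())
t=cv2.imread("pics/top0.png")
a=cv2.resize(t[170:300,95:225],None,fx=4,fy=4,interpolation=2);b=cv2.resize(t[185:265,285:420],None,fx=5,fy=5,interpolation=2)
s=cv2.imread("pics/scene0.png")
cv2.imwrite("pics/mix.png",a);cv2.imwrite("pics/st.png",b)
cv2.imwrite("pics/scA.png",cv2.resize(s[110:210,165:275],None,fx=5,fy=5,interpolation=2))
cv2.imwrite("pics/scB.png",cv2.resize(s[190:295,280:400],None,fx=5,fy=5,interpolation=2))
E
```

```text
scene [1.05983443 0.50718607 0.65770396] [[379.0, 148.0], [273.0, 213.0], [372.0, 283.0], [203.0, 164.0], [637.0, 201.0]]
top [ 0.51491071 -0.0084709   0.98442477] [[248.0, 458.0], [252.0, 227.0], [119.0, 225.0], [385.0, 230.0], [-108.0, 398.0]]
```

View pics/mix.png

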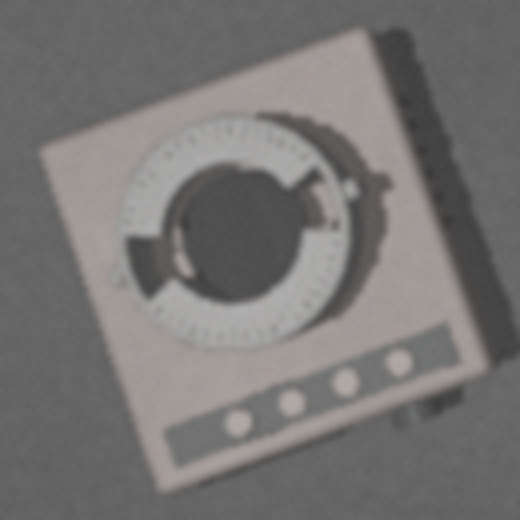

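View pics/st.png

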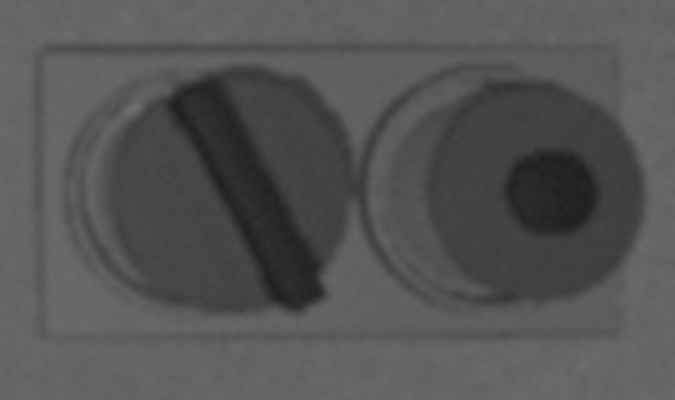

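View pics/scA.png

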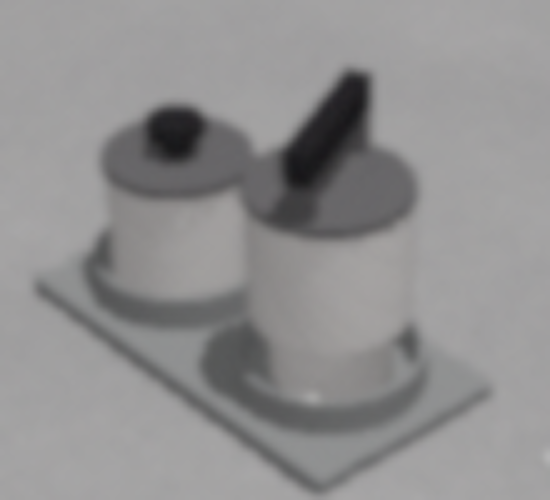

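View pics/scB.png

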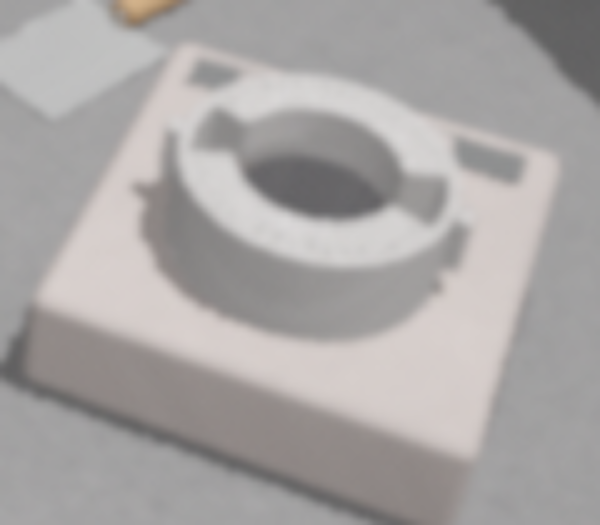

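```bash
python3 - <<'E'
from h import *
t=cv2.imread("pics/top0.png");g=cv2.cvtColor(t,6);
# handle
def big(m):
    n,l,s,c=cv2.connectedComponentsWithStats(m.astype(np.uint8));k=1+np.argmax(s[1:,4]);return (l==k),s[k]
roi=np.zeros(g.shape,bool);roi[190:260,300:360]=1
for th in(38,45,52):
    m,s=big((g<th)&roi);ct=max(cv2.findContours(m.astype(np.uint8),0,1)[0],key=cv2.contourArea)
    r=cv2.minAreaRect(ct);b=cv2.boxPoints(r);ax=ray("top",b,.169)[:,:2]
    e=[ax[1]-ax[0],ax[2]-ax[1]];L=max(e,key=np.linalg.norm)
    print("bar",th,s,r,ax.mean(0),np.linalg.norm(e[0]),np.linalg.norm(e[1]),np.degrees(np.arctan2(L[1],L[0])))
# housing
hsv=cv2.cvtColor(t,cv2.COLOR_BGR2HSV)
roi=np.zeros(g.shape,bool);roi[170:300,95:225]=1
print(t[215,180],t[250,125],t[195,155],t[240,180], t[202,150],t[223,330],t[233,320])
m,s=big((g>110)&roi);ct=max(cv2.findContours(m.astype(np.uint8),0,1)[0],key=cv2.contourArea)
r=cv2.minAreaRect(ct);b=cv2.boxPoints(r);P=ray("top",b,.06)[:,:2];print("house",r,b,P,np.linalg.norm(P-np.roll(P,1,0),axis=1))
for i in range(4):
    d=P[(i+1)%4]-P[i];print(np.degrees(np.arctan2(d[1],d[0])))
E
```

```text
bar 38 [337 237   6   8  13] ((338.9230651855469, 240.88458251953125), (8.59785270690918, 1.6641007661819458), 56.3099365234375) [ 0.480509   -0.16414908] 0.003114134910568647 0.015854635226658326 -145.7397218668423
bar 45 [319 201  30  45 368] ((334.07659912109375, 223.48733520507812), (48.34636688232422, 10.440653800964355), 62.175907135009766) [ 0.51281974 -0.15490716] 0.0196477281021538 0.08968078182533976 -151.7570583968509
bar 52 [318 201  31  46 518] ((334.2648620605469, 223.38917541503906), (49.284175872802734, 11.749181747436523), 62.10273361206055) [ 0.51301447 -0.15525516] 0.02211230758346333 0.09142431636106504 -151.69034004577932
[107 108 109] [151 154 163] [151 153 161] [94 93 95] [160 161 163] [38 35 37] [72 70 70]
house ((159.76377868652344, 234.72030639648438), (93.29349517822266, 89.2861328125), 69.88740539550781) [[101.80287 206.26938]
 [185.64421 175.5669 ]
 [217.72469 263.17123]
 [133.88335 293.87372]] [[0.54033537 0.32018795]
 [0.60908971 0.14303804]
 [0.42458751 0.07011523]
 [0.35740136 0.24502383]] [0.19777385 0.19002434 0.19839052 0.18736861]
-68.78807626995221
-158.43404382295353
111.01285302197856
22.33683298634053
```

```bash
cat >> h.py <<'E'
from scipy.optimize import least_squares
def edge(n,g,c,z,r0,r1,sign,N=120,th=None):
    """max radial gradient points round centre c at plane z, radii r0..r1"""
    out=[];rs=np.linspace(r0,r1,60)
    gs=cv2.GaussianBlur(g.astype(np.float32),(0,0),.7)
    for a in np.linspace(0,2*np.pi,N,endpoint=False):
        P=np.c_[c[0]+rs*np.cos(a),c[1]+rs*np.sin(a),np.full(60,z)]
        uv=proj(n,P).astype(np.float32)
        v=cv2.remap(gs,uv[:,0],uv[:,1],1).ravel()
        d=np.gradient(v)*sign;k=np.argmax(d)
        if 0<k<59: out.append([a,rs[k],d[k],P[k,0],P[k,1]])
    return np.array(out)
def circ(P,c,r=None):
    if r is None: return least_squares(lambda q:np.hypot(P[:,0]-q[0],P[:,1]-q[1])-q[2],[*c,.05],loss='soft_l1',f_scale=.001)
    return least_squares(lambda q:np.hypot(P[:,0]-q[0],P[:,1]-q[1])-r,c,loss='soft_l1',f_scale=.001)
E
python3 - <<'E'
from h import *
G={n:cv2.cvtColor(cv2.imread(f"pics/{n}0.png"),6) for n in("top","scene")}
cm=np.array([.50,.20]);cc=np.array([.513,-.155])
for n in G:
  for nm,c,z,r,w,sg in(("collar out",cm,.107,.060,.01,-1),("hole",cm,.107,.036,.01,1),("lid",cc,.126,.0465,.01,0)):
    for s in ((sg,) if sg else (1,-1)):
      q=c
      for it in range(3):
        e=edge(n,G[n],q,z,r-w,r+w,s);e=e[e[:,2]>np.percentile(e[:,2],30)]
        f=circ(e[:,3:],q);q=f.x[:2]
      print(n,nm,s,f.x.round(4),"resid med",np.median(abs(f.fun)).round(4),len(e),'fixed r',circ(e[:,3:],q,r).x.round(4))
E
```

```text
top collar out -1 [0.4982 0.1963 0.0568] resid med 0.0004 79 fixed r [0.497  0.1998]
top hole 1 [0.4975 0.1995 0.0354] resid med 0.0003 78 fixed r [0.4977 0.1994]
top lid 1 [ 0.5141 -0.1595  0.0488] resid med 0.0016 82 fixed r [ 0.5153 -0.1611]
top lid -1 [ 0.5112 -0.1526  0.0525] resid med 0.0023 75 fixed r [ 0.5138 -0.148 ]
scene collar out -1 [0.4979 0.202  0.0602] resid med 0.0006 82 fixed r [0.498  0.2021]
scene hole 1 [0.4973 0.2016 0.0346] resid med 0.0005 79 fixed r [0.4971 0.2003]
scene lid 1 [ 0.5046 -0.1622  0.0479] resid med 0.0009 76 fixed r [ 0.5052 -0.1609]
scene lid -1 [ 0.5261 -0.1546  0.0474] resid med 0.0023 63 fixed r [ 0.5265 -0.1551]
```

```bash
python3 - <<'E'
from h import *
G={n:cv2.cvtColor(cv2.imread(f"pics/{n}0.png"),6) for n in("top","scene")}
cc=np.array([.513,-.153])
for n in G:
    for s in (1,-1):
      q=cc
      for it in range(4):
        e=edge(n,G[n],q,.138,.038,.055,s);e=e[e[:,2]>np.percentile(e[:,2],30)]
        f=circ(e[:,3:],q,.0465);q=f.x[:2]
      print(n,"lid",s,q.round(4),np.median(abs(f.fun)).round(4))
for n,roi in(("top",(190,260,300,360)),("scene",(115,160,215,245))):
    g=G[n];M=np.zeros(g.shape,bool);M[roi[0]:roi[1],roi[2]:roi[3]]=1
    m=((g<55)&M).astype(np.uint8);ct=max(cv2.findContours(m,0,1)[0],key=cv2.contourArea)
    hull=ray(n,ct[:,0],.181)[:,:2]; r=cv2.minAreaRect((hull*1000).astype(np.float32));print(n,"bar z.181",r)
S=ray("top",[[130.75,236.75],[175.5,218.75]],.100)[:,:2];d=S[0]-S[1];print("slots",S,S.mean(0),np.degrees(np.arctan2(d[1],d[0]))-90)
S=ray("scene",[[280+220/5,190+128/5],[280+425/5,190+195/5]],.107)[:,:2];d=S[1]-S[0];print("slots",S,S.mean(0),np.degrees(np.arctan2(d[1],d[0]))-90)
E
```

```text
Traceback (most recent call last):
  File "h.py", line 19, in edge
    uv=proj(n,P).astype(np.float32)
       ~~~~^^^^^
  File "h.py", line 11, in proj
    K,R,t=cam(n);q=(np.atleast_2d(P)@R.T+t)@K.T;return q[:,:2]/q[:,2:]
          ~~~^^^
  File "h.py", line 4, in cam
    c=bot.calibration(n);R,_=cv2.Rodrigues(np.array(c["rvec"],float));return np.array(c["intrinsics"]),R,np.array(c["tvec"],float).ravel()
ValueError: time passes only in moves, steps and waits
```

```bash
sed -i 's/^def cam/import functools\n@functools.lru_cache(None)\ndef cam/' h.py; python3 - <<'E'
from h import *
G={n:cv2.cvtColor(cv2.imread(f"pics/{n}0.png"),6) for n in("top","scene")}
cc=np.array([.513,-.153])
for n in G:
    for s in (1,-1):
      q=cc
      for it in range(4):
        e=edge(n,G[n],q,.138,.038,.055,s);e=e[e[:,2]>np.percentile(e[:,2],30)]
        f=circ(e[:,3:],q,.0465);q=f.x[:2]
      print(n,"lid",s,q.round(4),np.median(abs(f.fun)).round(4))
for n,roi in(("top",(190,260,300,360)),("scene",(115,160,215,245))):
    g=G[n];M=np.zeros(g.shape,bool);M[roi[0]:roi[1],roi[2]:roi[3]]=1
    m=((g<55)&M).astype(np.uint8);ct=max(cv2.findContours(m,0,1)[0],key=cv2.contourArea)
    hull=ray(n,ct[:,0],.181)[:,:2]; r=cv2.minAreaRect((hull*1000).astype(np.float32));print(n,"bar z.181",r)
S=ray("top",[[130.75,236.75],[175.5,218.75]],.100)[:,:2];d=S[0]-S[1];print("slots",S,S.mean(0),np.degrees(np.arctan2(d[1],d[0]))-90)
S=ray("scene",[[280+220/5,190+128/5],[280+425/5,190+195/5]],.107)[:,:2];d=S[1]-S[0];print("slots",S,S.mean(0),np.degrees(np.arctan2(d[1],d[0]))-90)
E
```

```text
top lid 1 [ 0.5152 -0.1586] 0.0017
top lid -1 [ 0.5197 -0.1445] 0.0023
scene lid 1 [ 0.5175 -0.1466] 0.0012
scene lid -1 [ 0.5057 -0.1577] 0.0025
top bar z.181 ((512.8810424804688, -152.717529296875), (90.08488464355469, 22.451879501342773), 28.392980575561523)
scene bar z.181 ((526.283447265625, -134.33201599121094), (111.57859802246094, 23.800527572631836), 27.802886962890625)
slots [[0.47842143 0.24453637]
 [0.51645659 0.15467536]] [0.49743901 0.19960587] 22.941313318286404
slots [[0.51205251 0.16101307]
 [0.4803343  0.2445384 ]] [0.4961934  0.20277574] 20.793954888381705
```

```bash
cat >> h.py <<'E'
def rel(P,yaw=None,rot=True):
    """remaining shift in tool axes and turn (rotvec, tool axes) to reach pose: tool down, tool x at yaw deg"""
    s=bot.read_state();R=np.array(s["ee_rot"]);p=np.array(s["tcp_pos"])
    cy=np.degrees(np.arctan2(R[1,0],R[0,0]))
    if yaw is None:yaw=cy
    a=np.radians(yaw);x=np.array([np.cos(a),np.sin(a),0]);y=np.array([0,0,-1.]);T=np.c_[x,y,np.cross(x,y)]
    dr=cv2.Rodrigues(R.T@T)[0].ravel()
    print("t",round(s["time_s"],2),"p",p.round(4),"yaw",round(cy,2),"open",round(s["opening"],4),"F",np.round(s["contact_force"],1),"q6",round(s["qpos"][5],2))
    print("  shift now-axes",(R.T@(np.array(P)-p)).round(4),"shift in target axes",(T.T@(np.array(P)-p)).round(4),"dr",dr.round(4))
E
python3 -c "
from h import *
rel([.5135,-.154,.27],118.3)"
```

```text
t 0.1 p [0.2133 0.5868 0.2523] yaw 70.02 open 0.0853 F [-0.8 -0.3 -0.3] q6 1.47
  shift now-axes [-0.5936 -0.0167 -0.5353] shift in target axes [-0.7945 -0.0177  0.0869] dr [-0.0011 -0.8427 -0.0018]
```

Call:
{"op": "move_arm", "data": {
  "moves": [
    {"dr":[0,-0.14,0]},
    {"dr":[0,-0.14,0]},
    {"dr":[0,-0.14,0]},
    {"dr":[0,-0.14,0]},
    {"dr":[0,-0.14,0]},
    {"dr":[0,-0.14,0]}
  ],
  "grip_force": 60
}}

```text
validation failed for argument at $.mo...
```

```bash
python3 -c "
from h import *
rel([.5135,-.154,.27],118.3)"
```

```text
t 0.1 p [0.2133 0.5868 0.2523] yaw 70.02 open 0.0853 F [-0.8 -0.3 -0.3] q6 1.47
  shift now-axes [-0.5936 -0.0167 -0.5353] shift in target axes [-0.7945 -0.0177  0.0869] dr [-0.0011 -0.8427 -0.0018]
```

Every field is required, so I'll fill them all in.

Call:
{"op": "move_arm", "data": {
  "moves": [
    {"travel":[0,0,0],"dr":[0,-0.14,0],"claw":0.085},
    {"travel":[0,0,0],"dr":[0,-0.14,0],"claw":0.085},
    {"travel":[0,0,0],"dr":[0,-0.14,0],"claw":0.085},
    {"travel":[0,0,0],"dr":[0,-0.14,0],"claw":0.085},
    {"travel":[0,0,0],"dr":[0,-0.14,0],"claw":0.085},
    {"travel":[0,0,0],"dr":[0,-0.14,0],"claw":0.085}
  ],
  "grip_force": 60
}}

```text
time_s: 0.7
tcp_pos: [0.2121, 0.5843, 0.2478]
ee_rot: [[-0.501, -0.005, -0.866], [0.866, -0.009, -0.501], [-0.006, -1.0, 0.009]]
contact_force: [-0.4, 0.2, 0.2]
opening: 0.0851
```

```bash
python3 -c "
from h import *
rel([.5135,-.154,.27],118.3)"
```

```text
t 0.7 p [0.2121 0.5843 0.2478] yaw 120.05 open 0.0851 F [-0.4  0.2  0.2] q6 0.59
  shift now-axes [-0.7901 -0.0166  0.1089] shift in target axes [-0.7929 -0.0222  0.0846] dr [-0.0086  0.0305 -0.006 ]
```

Call:
{"op": "move_arm", "data": {
  "moves": [
    {"travel":[-0.03,-0.004,0.004],"dr":[0,0.03,0],"claw":0.085},
    {"travel":[-0.045,-0.004,0.006],"dr":[0,0,0],"claw":0.085},
    {"travel":[-0.045,-0.004,0.006],"dr":[0,0,0],"claw":0.085},
    {"travel":[-0.045,-0.004,0.006],"dr":[0,0,0],"claw":0.085},
    {"travel":[-0.045,-0.004,0.006],"dr":[0,0,0],"claw":0.085},
    {"travel":[-0.045,-0.004,0.006],"dr":[0,0,0],"claw":0.085},
    {"travel":[-0.045,-0.004,0.006],"dr":[0,0,0],"claw":0.085},
    {"travel":[-0.045,-0.004,0.006],"dr":[0,0,0],"claw":0.085},
    {"travel":[-0.045,-0.004,0.006],"dr":[0,0,0],"claw":0.085},
    {"travel":[-0.045,-0.004,0.006],"dr":[0,0,0],"claw":0.085}
  ]
}}

```text
time_s: 1.7
tcp_pos: [0.3709, 0.1638, 0.2867]
ee_rot: [[-0.487, -0.008, -0.874], [0.874, -0.014, -0.487], [-0.008, -1.0, 0.014]]
contact_force: [1.4, -0.1, -1.1]
opening: 0.0852
```

```bash
python3 -c "
from h import *
rel([.5135,-.154,.27],118.3)"
```

```text
t 1.7 p [0.3709 0.1638 0.2867] yaw 119.12 open 0.0852 F [ 1.4 -0.1 -1.1] q6 -0.24
  shift now-axes [-0.3469  0.02    0.0298] shift in target axes [-0.3474  0.0167  0.0251] dr [-0.0143  0.0143 -0.0085]
```

Call:
{"op": "move_arm", "data": {
  "moves": [
    {"travel":[-0.045,0,0.003],"dr":[-0.005,0.005,-0.003],"claw":0.085},
    {"travel":[-0.045,0,0.003],"dr":[-0.005,0.005,-0.003],"claw":0.085},
    {"travel":[-0.045,0,0.003],"dr":[-0.004,0.004,-0.003],"claw":0.085},
    {"travel":[-0.045,0,0.003],"dr":[0,0,0],"claw":0.085},
    {"travel":[-0.045,0,0.003],"dr":[0,0,0],"claw":0.085},
    {"travel":[-0.045,0,0.003],"dr":[0,0,0],"claw":0.085},
    {"travel":[-0.03,0,0.003],"dr":[0,0,0],"claw":0.085},
    {"travel":[-0.01,0,0],"dr":[0,0,0],"claw":0.085},
    {"travel":[0,0,0],"dr":[0,0,0],"claw":0.085}
  ]
}}

```text
time_s: 2.6
tcp_pos: [0.5023, -0.1364, 0.285]
ee_rot: [[-0.466, -0.0, -0.885], [0.885, 0.003, -0.466], [0.002, -1.0, -0.001]]
contact_force: [-0.4, -0.5, -0.2]
opening: 0.0853
```

```bash
python3 -c "
from h import *
rel([.5135,-.154,.21],118.3)
cv2.imwrite('pics/s1.png',cv2.resize(bot.snapshot('scene')[60:240,140:340],None,fx=3,fy=3,interpolation=2))"
```

```text
t 2.6 p [ 0.5023 -0.1364  0.285 ] yaw 117.77 open 0.0853 F [-0.4 -0.5 -0.2] q6 -0.88
  shift now-axes [-0.021   0.075  -0.0016] shift in target axes [-0.0208  0.075  -0.0015] dr [ 0.0009 -0.0093  0.0024]
```

View pics/s1.png

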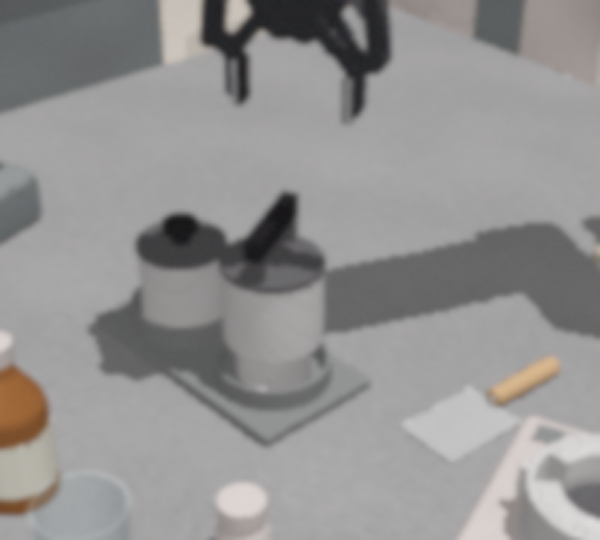

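The open fingers hang above the bar at (270,225), slightly towards the robot side. I'll correct the offset and descend.

Call:
{"op": "move_arm", "data": {
  "moves": [
    {"travel":[-0.021,0.02,-0.002],"dr":[0,-0.009,0],"claw":0.085},
    {"travel":[0,0.025,0],"dr":[0,0,0],"claw":0.085},
    {"travel":[0,0.025,0],"dr":[0,0,0],"claw":0.085},
    {"travel":[0,0,0],"dr":[0,0,0],"claw":0.085}
  ]
}}

```text
time_s: 3.05
tcp_pos: [0.512, -0.1469, 0.2144]
ee_rot: [[-0.481, -0.0, -0.877], [0.877, 0.005, -0.481], [0.004, -1.0, -0.002]]
contact_force: [-0.1, 0.3, 0.1]
opening: 0.0849
```

```bash
python3 -c "
from h import *
rel([.5135,-.154,.173],118.3)"
```

```text
t 3.05 p [ 0.512  -0.1469  0.2144] yaw 118.76 open 0.0849 F [-0.1  0.3  0.1] q6 -0.9
  shift now-axes [-0.0071  0.0413  0.0022] shift in target axes [-0.007   0.0414  0.0021] dr [0.002  0.008  0.0044]
```

Call:
{"op": "move_arm", "data": {
  "moves": [
    {"travel":[-0.007,0.015,0.002],"dr":[0.002,0.008,0.004],"claw":0.085},
    {"travel":[-0.001,0.015,0],"dr":[0,0,0],"claw":0.085},
    {"travel":[0,0.01,0],"dr":[0,0,0],"claw":0.085},
    {"travel":[0,0.002,0],"dr":[0,0,0],"claw":0.085}
  ]
}}

```text
time_s: 3.45
tcp_pos: [0.5142, -0.1503, 0.1742]
ee_rot: [[-0.479, 0.002, -0.878], [0.878, 0.001, -0.479], [-0.0, -1.0, -0.002]]
contact_force: [-0.7, 0.3, 0.1]
opening: 0.085
```

```bash
python3 -c "
from h import *
rel([.5135,-.154,.173],118.3)
cv2.imwrite('pics/s2.png',cv2.resize(bot.snapshot('scene')[60:220,150:310],None,fx=4,fy=4,interpolation=2)[:600])"
```

```text
t 3.45 p [ 0.5142 -0.1503  0.1742] yaw 118.64 open 0.085 F [-0.7  0.3  0.1] q6 -0.91
  shift now-axes [-0.0029  0.0012  0.0024] shift in target axes [-0.0029  0.0012  0.0024] dr [ 0.0024  0.006  -0.0004]
```

View pics/s2.png

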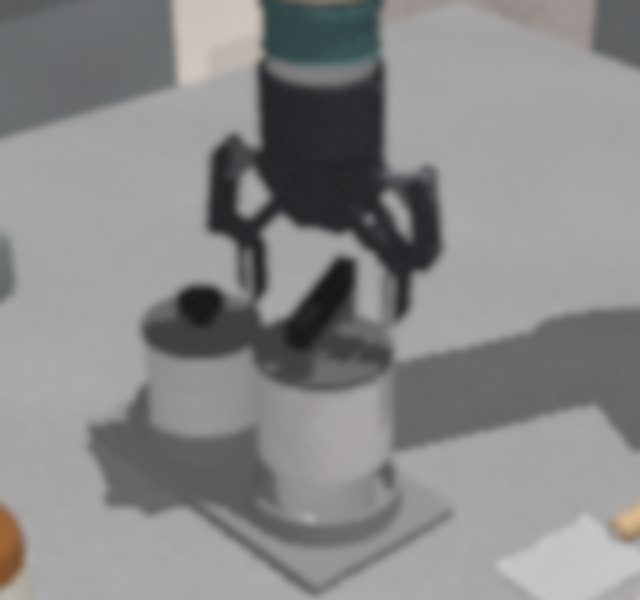

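The fingers straddle the bar (320,300 in the crop) evenly. Closing now.

Call:
{"op": "move_arm", "data": {
  "moves": [
    {"travel":[-0.003,0.001,0.003],"dr":[0.002,0.006,0],"claw":0.04},
    {"travel":[0,0,0],"dr":[0,0,0],"claw":0.025},
    {"travel":[0,0,0],"dr":[0,0,0],"claw":0.015},
    {"travel":[0,0,0],"dr":[0,0,0],"claw":0.005},
    {"travel":[0,0,0],"dr":[0,0,0],"claw":0.0},
    {"travel":[0,0,0],"dr":[0,0,0],"claw":0.0},
    {"travel":[0,0,0],"dr":[0,0,0],"claw":0.0}
  ],
  "grip_force": 60
}}

```text
time_s: 4.2
tcp_pos: [0.5144, -0.1549, 0.1759]
ee_rot: [[-0.474, 0.004, -0.881], [0.881, -0.001, -0.474], [-0.003, -1.0, -0.004]]
contact_force: [-0.4, -0.2, 0.9]
opening: 0.0148
```

```bash
python3 -c "
from h import *
rel([.5135,-.154,.30],118.3)"
```

```text
t 4.2 p [ 0.5144 -0.1549  0.1759] yaw 118.28 open 0.0148 F [-0.4 -0.2  0.9] q6 -0.91
  shift now-axes [ 9.000e-04 -1.241e-01 -1.000e-04] shift in target axes [ 0.0012 -0.1241  0.0003] dr [ 0.0036 -0.0003 -0.0027]
```

Call:
{"op": "move_arm", "data": {
  "moves": [
    {"travel":[0,0,0],"dr":[0,0,0],"claw":0.0},
    {"travel":[0,-0.01,0],"dr":[0,0,0],"claw":0.0},
    {"travel":[0,-0.02,0],"dr":[0,0,0],"claw":0.0},
    {"travel":[0,-0.025,0],"dr":[0,0,0],"claw":0.0},
    {"travel":[0,-0.025,0],"dr":[0,0,0],"claw":0.0},
    {"travel":[0,-0.025,0],"dr":[0,0,0],"claw":0.0},
    {"travel":[0,-0.025,0],"dr":[0,0,0],"claw":0.0},
    {"travel":[0,-0.015,0],"dr":[0,0,0],"claw":0.0},
    {"travel":[0,0,0],"dr":[0,0,0],"claw":0.0}
  ],
  "grip_force": 100
}}

```text
time_s: 5.1
tcp_pos: [0.5086, -0.153, 0.3216]
ee_rot: [[-0.474, -0.012, -0.881], [0.881, 0.005, -0.474], [0.01, -1.0, 0.008]]
contact_force: [1.4, -0.0, -4.3]
opening: 0.0144
```

```bash
python3 -c "
from h import *
rel([.4975,.2005,.31],201.7)
for n in('scene','top'): cv2.imwrite('pics/l_%s.png'%n,bot.snapshot(n))"
```

```text
t 5.1 p [ 0.5086 -0.153   0.3216] yaw 118.26 open 0.0144 F [ 1.4 -0.  -4.3] q6 -0.91
  shift now-axes [ 0.3165  0.0134 -0.1577] shift in target axes [-0.1204  0.0116 -0.3325] dr [ 6.0000e-04 -1.4562e+00  1.3800e-02]
```

View pics/l_scene.png

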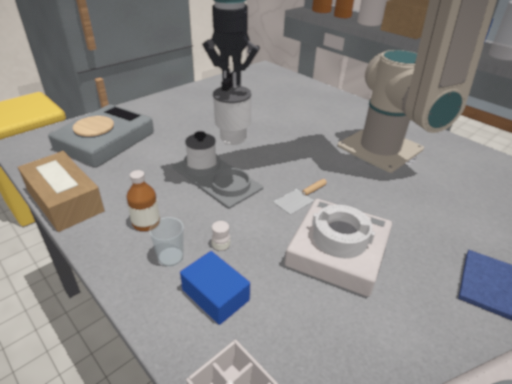

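View pics/l_top.png

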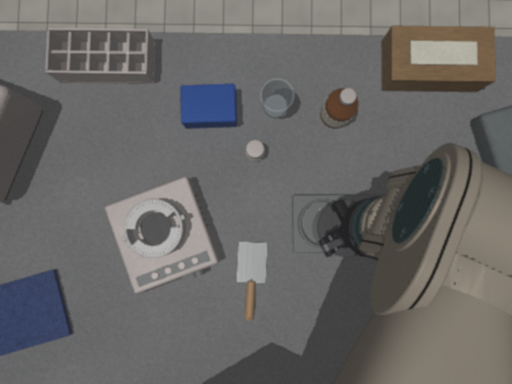

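The canister is lifted clear and upright, hanging at (232,115) in the scene view; the jar is undisturbed. Next is the transfer to above the mixer.

Call:
{"op": "move_arm", "data": {
  "moves": [
    {"travel":[0.02,0,-0.01],"dr":[0,-0.05,0],"claw":0.0},
    {"travel":[0.034,0,-0.015],"dr":[0,-0.05,0],"claw":0.0},
    {"travel":[0.034,0,-0.012],"dr":[0,-0.05,0],"claw":0.0},
    {"travel":[0.034,0,-0.01],"dr":[0,-0.05,0],"claw":0.0},
    {"travel":[0.035,0,-0.008],"dr":[0,-0.05,0],"claw":0.0},
    {"travel":[0.035,0,-0.006],"dr":[0,-0.05,0],"claw":0.0},
    {"travel":[0.035,0,-0.004],"dr":[0,-0.05,0],"claw":0.0},
    {"travel":[0.035,0,-0.002],"dr":[0,-0.05,0],"claw":0.0},
    {"travel":[0.02,0,0],"dr":[0,-0.04,0],"claw":0.0},
    {"travel":[0,0,0],"dr":[0,0,0],"claw":0.0}
  ]
}}

```text
time_s: 6.2
tcp_pos: [0.3666, 0.1088, 0.3049]
ee_rot: [[-0.811, -0.048, -0.583], [0.583, 0.01, -0.813], [0.045, -0.999, 0.02]]
contact_force: [0.7, -0.3, -4.8]
opening: 0.0142
```

```bash
python3 -c "
from h import *
rel([.4975,.2005,.31],201.7)"
```

```text
t 6.2 p [0.3666 0.1088 0.3049] yaw 144.31 open 0.0142 F [ 0.7 -0.3 -4.8] q6 -0.84
  shift now-axes [-0.0525 -0.0105 -0.1506] shift in target axes [-0.1555 -0.0051 -0.0368] dr [ 0.004  -1.001   0.0513]
```

Call:
{"op": "move_arm", "data": {
  "moves": [
    {"travel":[-0.01,-0.004,-0.02],"dr":[0,0,0.02],"claw":0.0},
    {"travel":[-0.011,-0.004,-0.03],"dr":[0,0,0.02],"claw":0.0},
    {"travel":[-0.011,-0.004,-0.03],"dr":[0,0,0.012],"claw":0.0},
    {"travel":[-0.011,0,-0.03],"dr":[0,0,0],"claw":0.0},
    {"travel":[-0.01,0,-0.03],"dr":[0,0,0],"claw":0.0},
    {"travel":[0,0,0],"dr":[0,0,0],"claw":0.0}
  ]
}}

```text
time_s: 6.8
tcp_pos: [0.4932, 0.1918, 0.3029]
ee_rot: [[-0.81, -0.016, -0.586], [0.586, -0.027, -0.81], [-0.003, -1.0, 0.031]]
contact_force: [-0.7, -0.5, -4.9]
opening: 0.0146
```

Call:
{"op": "move_arm", "data": {
  "moves": [
    {"travel":[0,0,0],"dr":[0,-0.08,0],"claw":0.0},
    {"travel":[0,0,0],"dr":[0,-0.12,0],"claw":0.0},
    {"travel":[0,0,0],"dr":[0,-0.12,0],"claw":0.0},
    {"travel":[0,0,0],"dr":[0,-0.12,0],"claw":0.0},
    {"travel":[0,0,0],"dr":[0,-0.12,0],"claw":0.0},
    {"travel":[0,0,0],"dr":[0,-0.12,0],"claw":0.0},
    {"travel":[0,0,0],"dr":[0,-0.12,0],"claw":0.0},
    {"travel":[0,0,0],"dr":[0,-0.1,0],"claw":0.0},
    {"travel":[0,0,0],"dr":[0,-0.04,0],"claw":0.0},
    {"travel":[0,0,0],"dr":[0,0,0],"claw":0.0}
  ]
}}

```text
time_s: 7.8
tcp_pos: [0.4888, 0.1832, 0.2859]
ee_rot: [[-0.941, -0.044, 0.337], [-0.335, -0.039, -0.941], [0.054, -0.998, 0.022]]
contact_force: [0.4, -0.5, -4.8]
opening: 0.0145
```

```bash
python3 -c "
from h import *
rel([.4975,.2005,.31],201.7)"
```

```text
t 7.8 p [0.4888 0.1832 0.2859] yaw -160.4 open 0.0145 F [ 0.4 -0.5 -4.8] q6 -1.66
  shift now-axes [-0.0127 -0.0251 -0.0129] shift in target axes [-0.0145 -0.0241 -0.0129] dr [-0.0205 -0.036   0.0548]
```

Call:
{"op": "move_arm", "data": {
  "moves": [
    {"travel":[-0.006,-0.013,-0.006],"dr":[-0.01,-0.018,0.027],"claw":0.0},
    {"travel":[-0.006,-0.013,-0.006],"dr":[-0.01,-0.018,0.027],"claw":0.0},
    {"travel":[0,0,0],"dr":[0,0,0],"claw":0.0}
  ]
}}

```text
time_s: 8.1
tcp_pos: [0.497, 0.1995, 0.3114]
ee_rot: [[-0.929, -0.0, 0.369], [-0.369, 0.002, -0.929], [-0.0, -1.0, -0.002]]
contact_force: [0.1, -0.3, -4.1]
opening: 0.0147
```

```bash
python3 -c "
from h import *
rel([.4975,.2005,.31],201.7)"
```

```text
t 8.1 p [0.497  0.1995 0.3114] yaw -158.35 open 0.0147 F [ 0.1 -0.3 -4.1] q6 -1.69
  shift now-axes [-0.0009  0.0014 -0.0008] shift in target axes [-0.0009  0.0014 -0.0008] dr [ 0.0016 -0.0008 -0.0003]
```

```bash
python3 -c "
from h import *
for n,(a,b,c,d) in(('scene',(100,290,270,430)),('top',(150,310,80,240))):
    im=bot.snapshot(n);cv2.imwrite('pics/m_%s_raw.png'%n,im);cv2.imwrite('pics/m_%s.png'%n,cv2.resize(im[a:b,c:d],None,fx=3.1,fy=3.1,interpolation=2))"
```

```text
(no output)
```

View pics/m_scene.png

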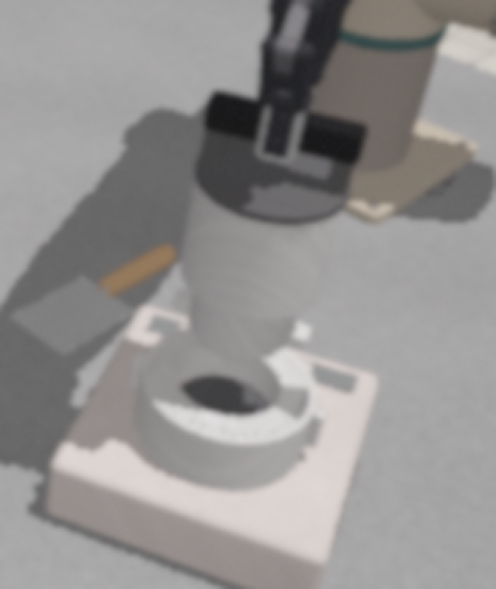

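View pics/m_top.png

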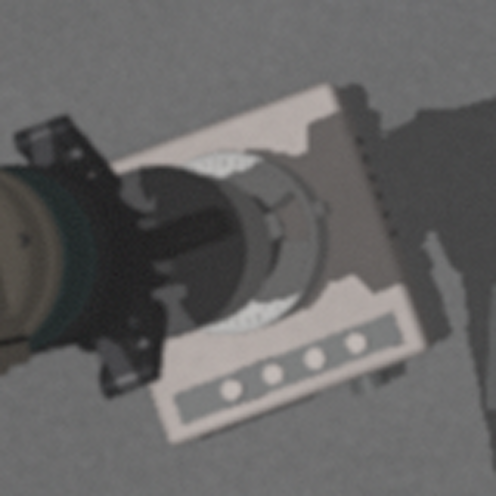

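```bash
python3 - <<'E'
from h import *
s=bot.read_state();p=np.array(s["tcp_pos"]);R=np.array(s["ee_rot"])
x=-R[:,2]; y=R[:,0]; zc=p[2]-.1639
u=np.array([0,0,1.])
o=np.array([p[0],p[1],zc])
names=[];P=[]
for sx in(-1,1):
  for sy in(-1,1):
    for h in(.147,.169):
      P.append(o+sx*.046*x+sy*.008*y+h*u)
uv=proj("scene",P)
im=cv2.imread("pics/m_scene_raw.png")
C=cv2.resize(im[120:180,320:400],None,fx=8,fy=8,interpolation=2)
for q in uv: cv2.circle(C,tuple(int(v) for v in (q-[320,120])*8+4),4,(0,0,255),1)
# lid circles and body and foot
def ring(n,c,z,r):
    a=np.linspace(0,2*np.pi,180);return proj(n,np.c_[c[0]+r*np.cos(a),c[1]+r*np.sin(a),np.full(180,z)])
cv2.imwrite("pics/barchk.png",C)
for n,(a,b,c,d) in(('scene',(100,290,270,430)),('top',(150,310,80,240))):
    im=cv2.imread('pics/m_%s_raw.png'%n);C=cv2.resize(im[a:b,c:d],None,fx=3.1,fy=3.1,interpolation=2)
    for z,r,col in((zc+.126,.0465,(0,0,255)),(zc+.006,.034,(0,255,0)),(.107,.06,(255,0,0))):
        ctr=o if z!=.107 else (.4975,.2005)
        cv2.polylines(C,[((ring(n,ctr,z,r)-[c,a])*3.1+1).astype(np.int32)],True,col,1)
    cv2.imwrite('pics/chk_%s.png'%n,C)
E
```

```text
(no output)
```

View pics/barchk.png

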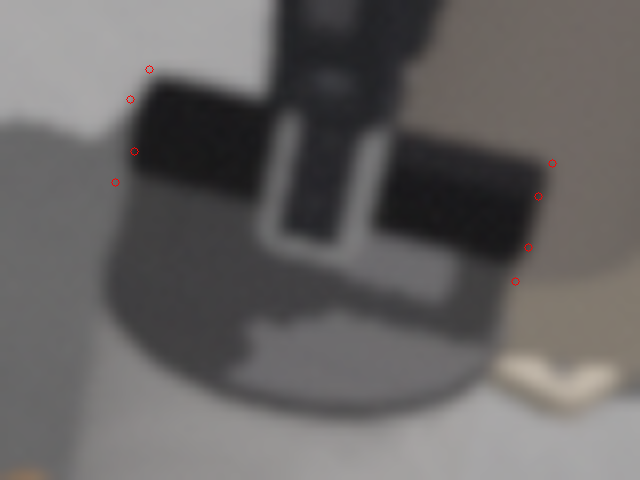

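View pics/chk_scene.png

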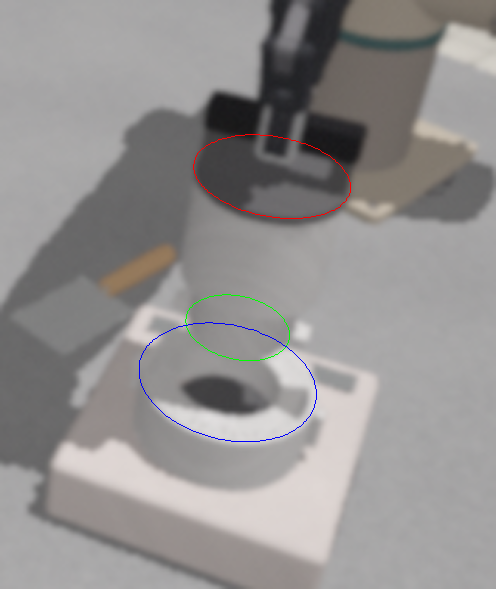

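View pics/chk_top.png

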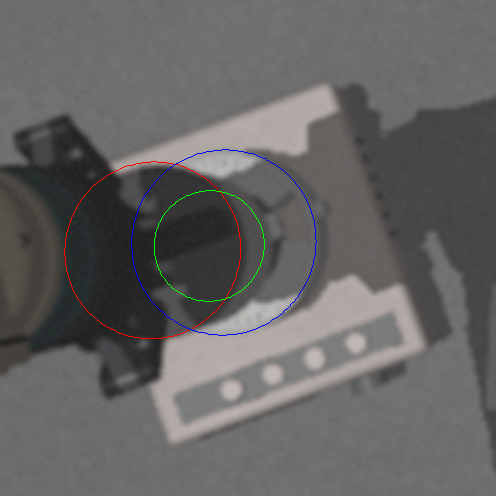

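The handle, lid and collar overlays agree within about 2 mm, and the lugs look aligned with the slots. Lowering carefully.

Call:
{"op": "move_arm", "data": {
  "moves": [
    {"travel":[-0.001,0.008,-0.001],"dr":[0.001,0,0],"claw":0.0},
    {"travel":[0,0.012,0],"dr":[0,0,0],"claw":0.0},
    {"travel":[0,0.01,0],"dr":[0,0,0],"claw":0.0},
    {"travel":[0,0.003,0],"dr":[0,0,0],"claw":0.0}
  ]
}}

```text
time_s: 8.6
tcp_pos: [0.4956, 0.1999, 0.2731]
ee_rot: [[-0.93, -0.005, 0.368], [-0.368, -0.002, -0.93], [0.006, -1.0, 0.0]]
contact_force: [0.1, 0.2, -5.6]
opening: 0.0141
```

```bash
python3 -c "
from h import *
rel([.4975,.2005,.245],201.7)"
```

```text
t 8.6 p [0.4956 0.1999 0.2731] yaw -158.38 open 0.0141 F [ 0.1  0.2 -5.6] q6 -1.69
  shift now-axes [-0.0022  0.0281  0.0001] shift in target axes [-0.002   0.0281  0.0002] dr [-0.0004 -0.0014  0.0056]
```

Call:
{"op": "move_arm", "data": {
  "moves": [
    {"travel":[-0.002,0,0],"dr":[0,0,0.006],"claw":0.0},
    {"travel":[0,0.004,0],"dr":[0,0,0],"claw":0.0},
    {"travel":[0,0.004,0],"dr":[0,0,0],"claw":0.0}
  ]
}}

```text
time_s: 8.9
tcp_pos: [0.4979, 0.2009, 0.2639]
ee_rot: [[-0.93, 0.001, 0.368], [-0.368, 0.001, -0.93], [-0.001, -1.0, -0.0]]
contact_force: [0.2, 1.4, -2.8]
opening: 0.0141
```

```bash
python3 -c "
from h import *
rel([.4975,.2005,.245],201.7)"
```

```text
t 8.9 p [0.4979 0.2009 0.2639] yaw -158.39 open 0.0141 F [ 0.2  1.4 -2.8] q6 -1.69
  shift now-axes [0.0005 0.0189 0.0003] shift in target axes [0.0005 0.0189 0.0003] dr [ 0.0001 -0.0015 -0.001 ]
```

Call:
{"op": "move_arm", "data": {
  "moves": [
    {"travel":[0,0.004,0],"dr":[0,0,0],"claw":0.0},
    {"travel":[0,0.004,0],"dr":[0,0,0],"claw":0.0}
  ]
}}

```text
time_s: 9.1
tcp_pos: [0.4983, 0.201, 0.2558]
ee_rot: [[-0.93, 0.002, 0.368], [-0.368, 0.001, -0.93], [-0.002, -1.0, 0.0]]
contact_force: [-0.7, 0.0, -4.3]
opening: 0.0145
```

```bash
python3 -c "
from h import *
rel([.4975,.2005,.245],201.7)
for n,(a,b,c,d) in(('scene',(120,290,270,430)),):
    im=bot.snapshot(n);cv2.imwrite('pics/in1.png',cv2.resize(im[a:b,c:d],None,fx=3.5,fy=3.5,interpolation=2))"
```

```text
t 9.1 p [0.4983 0.201  0.2558] yaw -158.39 open 0.0145 F [-0.7  0.  -4.3] q6 -1.69
  shift now-axes [0.0009 0.0108 0.0002] shift in target axes [0.0009 0.0108 0.0002] dr [-0.0001 -0.0015 -0.0021]
```

View pics/in1.png

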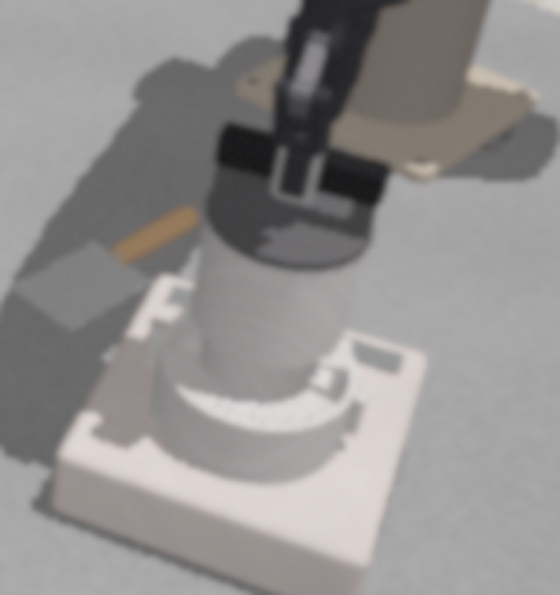

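The foot is entering the hole at (260,375) and the lug at (325,378) is in its slot, with no contact force beyond the canister's weight. Continuing down to the plate.

Call:
{"op": "move_arm", "data": {
  "moves": [
    {"travel":[0.0005,0.004,0],"dr":[0,0,0],"claw":0.0},
    {"travel":[0,0.004,0],"dr":[0,0,0],"claw":0.0},
    {"travel":[0,0.003,0],"dr":[0,0,0],"claw":0.0}
  ]
}}

```text
time_s: 9.45
tcp_pos: [0.4983, 0.2009, 0.2445]
ee_rot: [[-0.93, 0.003, 0.368], [-0.368, 0.001, -0.93], [-0.003, -1.0, 0.0]]
contact_force: [-1.5, -1.1, 4.7]
opening: 0.0145
```

```bash
python3 -c "
from h import *
rel([.4975,.2005,.234],201.7)"
```

```text
t 9.45 p [0.4983 0.2009 0.2445] yaw -158.39 open 0.0145 F [-1.5 -1.1  4.7] q6 -1.69
  shift now-axes [0.0009 0.0105 0.0001] shift in target axes [0.0009 0.0105 0.0001] dr [-0.0001 -0.0015 -0.0035]
```

Spring contact felt (net +9 N). Now pressing.

Call:
{"op": "move_arm", "data": {
  "moves": [
    {"travel":[0,0.004,0],"dr":[0,0,0],"claw":0.0},
    {"travel":[0,0.004,0],"dr":[0,0,0],"claw":0.0},
    {"travel":[0,0.003,0],"dr":[0,0,0],"claw":0.0},
    {"travel":[0,0.001,0],"dr":[0,0,0],"claw":0.0}
  ]
}}

```text
time_s: 9.85
tcp_pos: [0.4984, 0.2009, 0.2387]
ee_rot: [[-0.93, 0.006, 0.368], [-0.368, 0.002, -0.93], [-0.007, -1.0, 0.001]]
contact_force: [-3.0, -1.0, 7.8]
opening: 0.0139
```

```bash
python3 -c "
from h import *
rel([.4975,.2005,.232],201.7);print(bot.read_state()['wrist_torque'])"
```

```text
t 9.85 p [0.4984 0.2009 0.2387] yaw -158.38 open 0.0139 F [-3.  -1.   7.8] q6 -1.69
  shift now-axes [0.0011 0.0067 0.0001] shift in target axes [0.001  0.0067 0.0001] dr [-0.0007 -0.0015 -0.0065]
[-0.25328047  1.08867856 -0.05790351]
```

Call:
{"op": "move_arm", "data": {
  "moves": [
    {"travel":[0.001,0.005,0],"dr":[0,0,-0.006],"claw":0.0},
    {"travel":[0,0.005,0],"dr":[0,0,0],"claw":0.0},
    {"travel":[0,0.003,0],"dr":[0,0,0],"claw":0.0}
  ]
}}

```text
time_s: 10.15
tcp_pos: [0.4988, 0.2011, 0.2334]
ee_rot: [[-0.93, 0.007, 0.369], [-0.369, 0.001, -0.93], [-0.007, -1.0, 0.001]]
contact_force: [-5.2, -1.8, 11.0]
opening: 0.0142
```

```bash
python3 -c "
from h import *
rel([.4975,.2005,.232],201.7);print(bot.read_state()['wrist_torque'])"
```

```text
t 10.15 p [0.4988 0.2011 0.2334] yaw -158.37 open 0.0142 F [-5.2 -1.8 11. ] q6 -1.69
  shift now-axes [0.0015 0.0013 0.0001] shift in target axes [0.0015 0.0014 0.0001] dr [-0.0013 -0.0013 -0.0069]
[-0.30152148  1.52611816  0.02231633]
```

Call:
{"op": "move_arm", "data": {
  "moves": [
    {"travel":[0.0015,0.004,0],"dr":[0,0,-0.007],"claw":0.0},
    {"travel":[0,0.003,0],"dr":[0,0,0],"claw":0.0},
    {"travel":[0,0.003,0],"dr":[0,0.04,0],"claw":0.0}
  ],
  "grip_force": 120
}}

```text
time_s: 10.45
tcp_pos: [0.4989, 0.2012, 0.2322]
ee_rot: [[-0.944, 0.007, 0.33], [-0.33, 0.001, -0.944], [-0.007, -1.0, 0.001]]
contact_force: [-5.3, -1.5, 11.4]
opening: 0.0141
```

```bash
python3 -c "
from h import *
rel([.4975,.2005,.232],111.7);print(bot.read_state()['wrist_torque'])"
```

```text
t 10.45 p [0.4989 0.2012 0.2322] yaw -160.71 open 0.0141 F [-5.3 -1.5 11.4] q6 -1.64
  shift now-axes [0.0015 0.0002 0.0002] shift in target axes [-0.0001  0.0002  0.0015] dr [ 0.0044  1.5288 -0.0068]
[-3.60850380e-01  1.69509152e+00  1.42740206e-03]
```

Call:
{"op": "move_arm", "data": {
  "moves": [
    {"travel":[0.0015,0.003,0],"dr":[0,0.08,0],"claw":0.0},
    {"travel":[0.001,0.003,0],"dr":[0,0.1,0],"claw":0.0},
    {"travel":[0.001,0.003,0],"dr":[0,0.1,0],"claw":0.0}
  ]
}}

```text
time_s: 10.75
tcp_pos: [0.4973, 0.201, 0.2324]
ee_rot: [[-0.999, 0.015, 0.046], [-0.046, 0.004, -0.999], [-0.015, -1.0, -0.003]]
contact_force: [-4.1, -1.7, 11.9]
opening: 0.0142
```

```bash
python3 -c "
from h import *
rel([.4975,.2005,.232],111.7);print(bot.read_state()['wrist_torque'])"
```

```text
t 10.75 p [0.4973 0.201  0.2324] yaw -177.35 open 0.0142 F [-4.1 -1.7 11.9] q6 -1.35
  shift now-axes [-0.0002  0.0004  0.0006] shift in target axes [-0.0006  0.0004 -0.    ] dr [ 0.0119  1.2383 -0.0114]
[-0.33710291  1.2807968  -0.00926818]
```

Call:
{"op": "move_arm", "data": {
  "moves": [
    {"travel":[0,0.003,0],"dr":[0,0.12,-0.006],"claw":0.0},
    {"travel":[0,0.003,0],"dr":[0,0.12,-0.006],"claw":0.0},
    {"travel":[0,0.003,0],"dr":[0,0.12,-0.004],"claw":0.0},
    {"travel":[0,0.003,0],"dr":[0,0.12,-0.003],"claw":0.0}
  ]
}}

```text
time_s: 11.15
tcp_pos: [0.499, 0.2011, 0.2326]
ee_rot: [[-0.899, 0.006, -0.438], [0.438, 0.007, -0.899], [-0.002, -1.0, -0.009]]
contact_force: [-4.0, -1.2, 11.3]
opening: 0.014
```

```bash
python3 -c "
from h import *
rel([.4975,.2005,.232],111.7);print(bot.read_state()['wrist_torque'])
for n,(a,b,c,d) in(('scene',(120,290,270,430)),):
    im=bot.snapshot(n);cv2.imwrite('pics/in2.png',cv2.resize(im[a:b,c:d],None,fx=3.5,fy=3.5,interpolation=2))"
```

```text
t 11.15 p [0.499  0.2011 0.2326] yaw 154.02 open 0.014 F [-4.  -1.2 11.3] q6 -0.86
  shift now-axes [0.0011 0.0006 0.0012] shift in target axes [-0.      0.0006  0.0016] dr [0.0093 0.7386 0.0015]
[-0.49958074  1.39598436 -0.03384122]
```

View pics/in2.png

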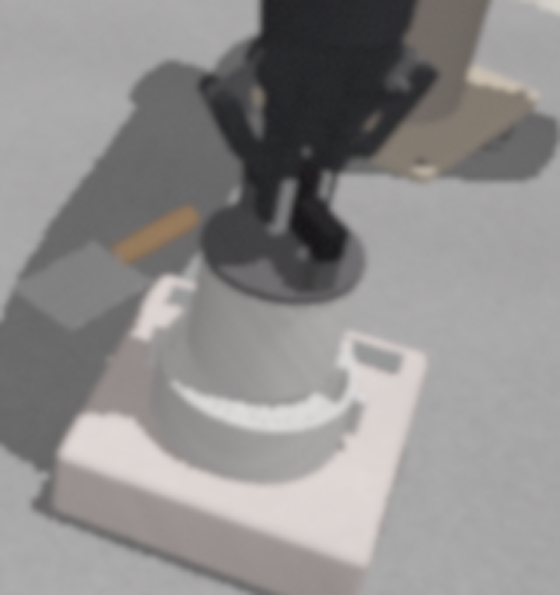

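The canister is deep in the collar and turning with the gripper (bar end now at (320,235)).

Call:
{"op": "move_arm", "data": {
  "moves": [
    {"travel":[0.001,0.003,0.001],"dr":[0.003,0.12,0],"claw":0.0},
    {"travel":[0.0005,0.003,0.001],"dr":[0.003,0.12,0],"claw":0.0},
    {"travel":[0,0.003,0.001],"dr":[0.003,0.12,0],"claw":0.0},
    {"travel":[0,0.003,0.001],"dr":[0,0.12,0],"claw":0.0}
  ]
}}

```text
time_s: 11.6
tcp_pos: [0.4982, 0.2009, 0.2331]
ee_rot: [[-0.577, 0.012, -0.817], [0.817, 0.007, -0.577], [-0.001, -1.0, -0.013]]
contact_force: [-4.6, 0.2, 11.7]
opening: 0.0138
```

```bash
python3 -c "
from h import *
rel([.4975,.2005,.232],111.7);print(bot.read_state()['wrist_torque'])"
```

```text
t 11.6 p [0.4982 0.2009 0.2331] yaw 125.25 open 0.0138 F [-4.6  0.2 11.7] q6 -0.35
  shift now-axes [0.0001 0.0011 0.0008] shift in target axes [-0.0001  0.0011  0.0008] dr [1.350e-02 2.366e-01 1.000e-04]
[-0.15258417  1.28665965 -0.04047096]
```

Call:
{"op": "move_arm", "data": {
  "moves": [
    {"travel":[0,0.004,0.001],"dr":[0.004,0.1,0],"claw":0.0},
    {"travel":[0,0.003,0.001],"dr":[0.004,0.08,0],"claw":0.0},
    {"travel":[0,0.003,0],"dr":[0.004,0.04,0],"claw":0.0},
    {"travel":[0,0.002,0],"dr":[0,0,0],"claw":0.0}
  ]
}}

```text
time_s: 12.0
tcp_pos: [0.4987, 0.2015, 0.2334]
ee_rot: [[-0.375, 0.011, -0.927], [0.927, 0.005, -0.375], [0.0, -1.0, -0.012]]
contact_force: [-4.9, -1.4, 11.0]
opening: 0.0143
```

```bash
python3 -c "
from h import *
rel([.4975,.2005,.245],111.7);print(bot.read_state()['wrist_torque'])"
```

```text
t 12.0 p [0.4987 0.2015 0.2334] yaw 112.04 open 0.0143 F [-4.9 -1.4 11. ] q6 -0.12
  shift now-axes [-0.0004 -0.0116  0.0013] shift in target axes [-0.0005 -0.0116  0.0015] dr [0.0123 0.0059 0.0005]
[-0.46815501  1.60149414 -0.04417903]
```

Call:
{"op": "move_arm", "data": {
  "moves": [
    {"travel":[0,-0.002,0.001],"dr":[0.006,0.005,0],"claw":0.0},
    {"travel":[0,-0.002,0.001],"dr":[0.006,0,0],"claw":0.0},
    {"travel":[0,-0.001,0],"dr":[0,0,0],"claw":0.0},
    {"travel":[0,0,0],"dr":[0,0,0],"claw":0.0}
  ]
}}

```text
time_s: 12.4
tcp_pos: [0.4979, 0.2014, 0.242]
ee_rot: [[-0.371, 0.005, -0.929], [0.929, 0.002, -0.371], [0.0, -1.0, -0.005]]
contact_force: [-0.4, 0.9, 1.0]
opening: 0.014
```

```bash
python3 -c "
from h import *
rel([.4975,.2005,.2415],111.7);print(bot.read_state()['wrist_torque'])"
```

```text
t 12.4 p [0.4979 0.2014 0.242 ] yaw 111.77 open 0.014 F [-0.4  0.9  1. ] q6 -0.12
  shift now-axes [-0.0007  0.0005  0.0007] shift in target axes [-0.0007  0.0005  0.0007] dr [0.0054 0.0012 0.0001]
[0.00616804 0.04518138 0.03523484]
```

At the seat height, with the load nearly gone. Releasing.

Call:
{"op": "move_arm", "data": {
  "moves": [
    {"travel":[0,0,0],"dr":[0,0,0],"claw":0.02},
    {"travel":[0,0,0],"dr":[0,0,0],"claw":0.03},
    {"travel":[0,0,0],"dr":[0,0,0],"claw":0.05},
    {"travel":[0,0,0],"dr":[0,0,0],"claw":0.06},
    {"travel":[0,0,0],"dr":[0,0,0],"claw":0.06}
  ]
}}

```text
time_s: 12.9
tcp_pos: [0.4989, 0.2013, 0.2436]
ee_rot: [[-0.371, 0.008, -0.929], [0.929, 0.002, -0.371], [-0.001, -1.0, -0.008]]
contact_force: [-0.2, -0.9, -0.9]
opening: 0.0603
```

```bash
python3 -c "
from h import *
rel([.4975,.2005,.33],111.7)
for n,(a,b,c,d) in(('scene',(120,290,270,430)),):
    im=bot.snapshot(n);cv2.imwrite('pics/in3.png',cv2.resize(im[a:b,c:d],None,fx=3.5,fy=3.5,interpolation=2))"
```

```text
t 12.9 p [0.4989 0.2013 0.2436] yaw 111.75 open 0.0603 F [-0.2 -0.9 -0.9] q6 -0.12
  shift now-axes [-0.0003 -0.0864  0.0009] shift in target axes [-0.0002 -0.0864  0.0016] dr [ 0.008   0.0009 -0.0009]
```

View pics/in3.png

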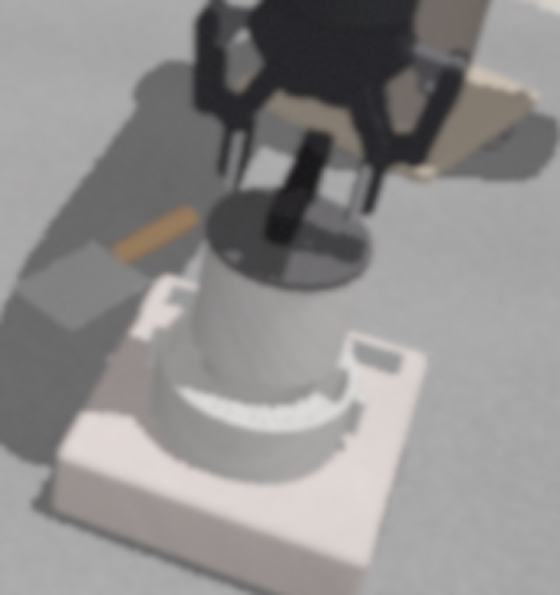

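The fingers are clear of the bar on both sides. Rising and backing off.

Call:
{"op": "move_arm", "data": {
  "moves": [
    {"travel":[0,-0.01,0],"dr":[0,0,0],"claw":0.06},
    {"travel":[0,-0.02,0],"dr":[0,0,0],"claw":0.06},
    {"travel":[0,-0.03,0],"dr":[0,0,0],"claw":0.06},
    {"travel":[0,-0.03,0],"dr":[0,0,0],"claw":0.06},
    {"travel":[0,-0.02,0],"dr":[0,0,0],"claw":0.06},
    {"travel":[0,0,0],"dr":[0,0,0],"claw":0.06}
  ]
}}

```text
time_s: 13.55
tcp_pos: [0.4975, 0.2008, 0.3602]
ee_rot: [[-0.371, 0.008, -0.929], [0.929, 0.002, -0.371], [-0.001, -1.0, -0.008]]
contact_force: [0.5, -0.4, 0.3]
opening: 0.0605
```

Call:
{"op": "move_arm", "data": {
  "moves": [
    {"travel":[0.03,0,0],"dr":[0,0,0],"claw":0.06},
    {"travel":[0.04,0,0],"dr":[0,0,0],"claw":0.06},
    {"travel":[0.04,0,0],"dr":[0,0,0],"claw":0.06},
    {"travel":[0.04,0,0],"dr":[0,0,0],"claw":0.06},
    {"travel":[0.04,0,0],"dr":[0,0,0],"claw":0.06},
    {"travel":[0.02,0,0],"dr":[0,0,0],"claw":0.06},
    {"travel":[0,0,0],"dr":[0,0,0],"claw":0.06},
    {"travel":[0,0,0],"dr":[0,0,0],"claw":0.06}
  ]
}}

```text
time_s: 14.35
tcp_pos: [0.4167, 0.4012, 0.3547]
ee_rot: [[-0.367, 0.005, -0.93], [0.93, -0.002, -0.367], [-0.004, -1.0, -0.004]]
contact_force: [0.0, -0.2, -0.2]
opening: 0.06
```

```bash
python3 - <<'E'
from h import *
rel([.4975,.2005,.33],111.7)
z0=.078;c=np.array([.4975,.2005]);a=np.radians(21.7);x=np.array([np.cos(a),np.sin(a)]);y=np.array([-x[1],x[0]])
for n,(r0,r1,c0,c1) in(('scene',(120,290,270,430)),('top',(160,310,85,235))):
    im=bot.snapshot(n);cv2.imwrite(f'pics/f_{n}_raw.png',im);C=cv2.resize(im[r0:r1,c0:c1],None,fx=3.5,fy=3.5,interpolation=2)
    Q=[[*(c+sx*.046*x+sy*.008*y),z0+.169] for sx,sy in((-1,-1),(1,-1),(1,1),(-1,1))]
    t=np.linspace(0,6.28,100);L=np.c_[c[0]+.0465*np.cos(t),c[1]+.0465*np.sin(t),np.full(100,z0+.126)]
    for P,col in((Q,(0,0,255)),(L,(0,255,0))):
        cv2.polylines(C,[((proj(n,P)-[c0,r0])*3.5+1.5).astype(np.int32)],True,col,1)
    cv2.imwrite(f'pics/f_{n}.png',C)
E
```

```text
t 14.35 p [0.4167 0.4012 0.3547] yaw 111.56 open 0.06 F [ 0.  -0.2 -0.2] q6 0.28
  shift now-axes [-0.2163  0.0255 -0.0013] shift in target axes [-0.2164  0.0247 -0.0008] dr [ 0.004  -0.0025 -0.0038]
```

View pics/f_scene.png

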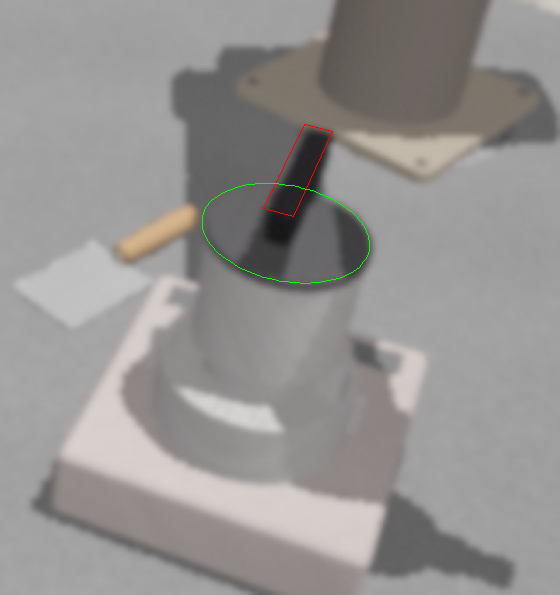

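View pics/f_top.png

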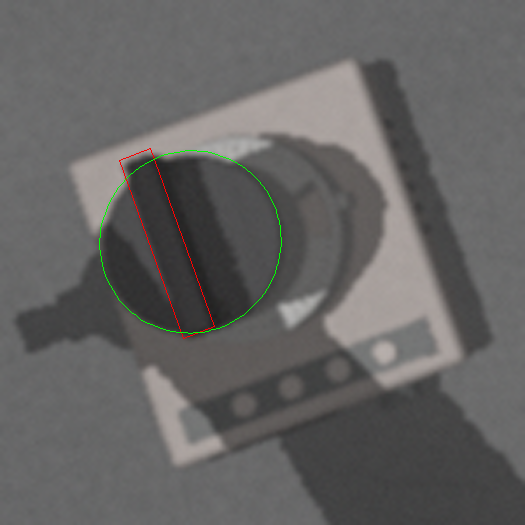

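View pics/f_scene_raw.png

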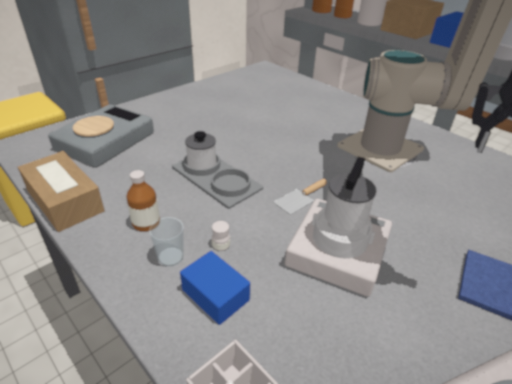

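The predicted seated outlines of the lid and bar (z = 78 mm, along the mixer's x) match both views to about 2 px. The bystanders haven't moved. Handing in.

```bash
python3 -c "
from plant import bot
bot.job_done()
print(bot.read_state()['time_s'])"
```

```text
the job is handed in; nothing more can be done
the job is handed in; nothing more can be done
```

The canister is locked in the mixer's collar as far as I can tell. The job was handed in after about 14.5 s of robot time, with no verdict reported.

**What I did:**
1. I gripped the canister by its bar and lifted it about 146 mm off the stand.
2. Above the mixer I turned its lugs to the slots, then lowered it until the spring took the weight.
3. I pressed it down about 12–13 mm, going by tool height and the force reading, and turned it 89.6° clockwise by the tool reading, with no sign of jamming.
4. I let it rise about 9 mm into its seat, opened the fingers and backed away.

**Last checks:**
- **Seat:** outlines drawn for a seated canister at 78 mm, handle along the mixer's x axis, match the lid and bar to about 2 pixels in both camera views. Each pixel is about 2 mm, so this does not pin the position more tightly than that.
- **Contact:** the tool force is near zero and the gripper is about 0.2 m away.
- **Bystanders:** the jar and the other things look unmoved in the final picture.

**What disagreed or was uncertain:**
- The lid-edge fits of the canister's starting position scattered by up to about 15 mm, so I used the bar instead.
- During pressing and turning there was a sideways load of about 5 N, and it was gone after the canister rose.
- I never read the plate's travel directly.

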